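# Load the green reference cell into the photometer and start the reading

### The arm

A 6-joint arm with a two-finger parallel gripper is mounted at the origin on the work surface. World frame = base frame: x ahead of the robot, y to its left, z up, the work surface at z = 0. Lengths are in m, angles in degrees, forces in N, time in s.
With the tool pointing down it reaches from about 0.25 to 0.725 m from the base axis. Payload 9.7 kg.
Tool frame: the origin (TCP) lies at the very end of the fingers, on their centre line; the grasp point (between the pads) lies 19 mm behind it; x points along the fingers, y is the direction in which the jaws open and shut, and the axes are right-handed (so a half turn about x gives the same grasp; the last joint's range is limited). The gripper opens to 85 mm and grips with 20 to 120 N. Pads are 22 mm wide; open, the fingers measure 114 mm over their backs; the gripper's body (76 mm by 85 mm) begins 54 mm behind the grasp point. The pads swing forward as they close: fully open they stand 13 mm farther back than shut.
Start: joints at [-68.411, 4.979, 10.078, 95.1, 0, 90], TCP at [0.202, -0.511, 0.231] pointing down, gripper open.
Joint ranges: [-179.16, 179.16], [-48.56, 103.87], [-65.8, 70.77], [-126.05, 130.52], [-82.76, 87.17], [-180, 180]. Speed limits (degrees/s): [127.2, 127.2, 147.25, 180, 180, 180].

### API

Orientations are given as [roll, pitch, yaw] about the fixed x, y, z axes, in that order (R = Rz(yaw) Ry(pitch) Rx(roll)).
In Python, from workcell import get_obs, cams, bot gives the robot as it stands.
- The arm moves only by the tool apply_moves, never from a script. Its argument "rows" is a list that holds one entry, the list of rows, each a list of 7 numbers: the shift along the tool's x, y, z in mm, then the turn, a rotation vector about the tool's x, y, z in rad, then the opening, from 0 (shut) to 1 (fully open). A call has 1 to 20 rows; each row is the pose to reach, as a shift and turn from the pose measured when the call began, along the tool's axes at that moment; what a row does not reach only later rows make up. A row lasts 1/10 s, in which the tool goes at most 50 mm and 8.59 degrees, less where a joint would pass 70% of its speed; a pose out of reach is approached as far as the arm can. A call with a gripper value outside its range is refused whole. The fingers move at their own pace and stop on an object; "newtons" is the grip in N (left out, the last holds). Time passes only in rows, so rows that repeat a pose let the fingers close. It gives the time, the measured TCP pose, the force and the opening at its end, in the units of the state.
- get_obs(): the state, without advancing time (a new reading comes with each control period).
- cams.camera(name): name is "side" or "top" or "wrist"; returns a dict with "pixels" (384x512x3 uint8, red, green, blue), "range_z" (384x512 float32, m along the optical axis (not along the pixel's ray), 0 where there is no reading), "fx", "fy", "cx", "cy" (pixels), "eye" and "attitude" of the camera in the world. Camera axes: x right, y up, looking along -z (the intrinsics and any distortion apply to the point x, -y, -z); pixel columns grow to the right and rows downward; lengths in m; the calibration is good to about 2 mm. The wrist camera is an equidistant fisheye: a pixel r from the principal point sees the ray r / f radians off the axis. A picture is of the moment at which its call begins.
- bot.job_done(): hands the job in, once; it reports no verdict.
Trained networks look in a picture, given as the dict that the camera call returned (one of the last four; its "shot" number tells which), for a name from the list of things; names that differ only in an ending like _2 or _b are one class to them, and where a whole thing is asked for, a point or a joint stands for the part that bears it (a point fixed in the world has none). Each returns a list of dicts, best first, with "confidence" (0 to 1); they miss things now and then, are a little off and sometimes report something else, mostly with a low value. They report only what shows in the picture. A call takes as long as a camera call. They do not tell look-alikes from the thing itself.
- cams.find_in(label, picture): "at" ([x, y, z] in m, in world coordinates, good to about 4 mm: the middle of the surface that is visible of it).
The state is a dict: "time": time; "q": joint angles; "qd": joint speeds; "joint_efforts": joint torques, N m; "ee_pos": TCP position; "tcp_rot": TCP orientation; "wrist_force": force on the tool from outside, world axes, zero at the start; "torque": the same for the moment, N m; "opening": finger opening in m.
Only numpy, scipy, OpenCV 4.12 (cv2) and the standard library are available. Lean on these libraries where they do the work, as an engineer would, in place of code of your own. Each camera call takes 0.05 s, during which the arm holds its last target.

### The job

Take the green glass reference cell out of the blue rack and push it upright down into the square well of the white photometer, past the sprung ball in the well's side, until it clicks held and sits fully home on the stop. Push gently, without dropping the cell in or ramming the glass against the stop. Then let go of it and press the blue read button on the photometer, leaving the amber and the clear cell standing in the rack.

Things in the scene. Friction and masses are not known exactly. Their poses are not given: they have to be found in the camera images.
- cell_green: Solid glass reference cell, green with a green cap, about 120 g, 92 mm tall, upright in any one of the three rack pockets. Origin: centre of its underside, z up along it, x and y square to the glass faces. From the underside up: black round foot to 18 mm (see point green_foot), square glass body 25 x 25 mm from 18 to 76 mm, round cap of 23 mm diameter to 92 mm.
- cell_amber: Same cell in amber glass with an orange cap, in another pocket of the rack; to be left alone. Origin: centre of its underside.
- cell_clear: Same cell in pale clear glass with a white cap, in another pocket of the rack; to be left alone. Origin: centre of its underside.
- rack: Blue rack, fixed, 70 mm (x) by 200 mm (y) by 30 mm high, origin at the centre of its underside. Three square pockets, 28 mm wide and 16 mm deep, in a row along its y at -62, 0 and +62 mm; a cell's underside stands 14 mm above the table, its faces parallel to the rack's x and y.
- photometer: White bench photometer, fixed, 200 mm (x) by 240 mm (y) by 100 mm high, origin at the centre of its underside. In its flat top, at x = -10, y = +50 mm, the square well with a dark collar; at x = -55, y = -55 mm the blue read button; a dark screen 10 mm high at the back right (x 5 to 85, y -105 to -5 mm).
- well_mouth (a point): Centre of the square well's mouth, level with the photometer's top; axes as the photometer's. Well 27 x 27 mm, upright walls parallel to these axes, with a 4 mm 45 degree lead-in (35 mm wide at the top); a cell fits at any quarter turn. The rubber-faced stop inside is height-adjustable, its setting unknown: anywhere from 27 to 41 mm below the mouth, to be found by feel.
- ball (a joint): Push-back of the sprung 12 mm steel ball in the well's +y wall, its centre 11.5 mm above the stop (m): 0 = fully out (empty well), about 0.003 as the foot passes, under 0.0015 in a seated cell's groove. Forcing it back takes 4 to 15 N down, and as much sideways; then, in the last 4 mm, it draws the cell down with 3 to 10 N (the click) until the stop (yields 0.1 mm per N; stay below 40 N on it).
- read_button (a joint): Travel of the blue read button (m): 0 up, 0.006 fully pressed; it springs back. Fully down takes 5 N; it counts as pressed beyond 0.004.
- read_button_top (a point): Centre of the top face of the round blue read button (28 mm diameter), facing up.
- green_foot (a point): Centre of the green cell's black round foot, 6 mm above its underside. The foot is 25 mm in diameter up to here, its lowest 3.5 mm tapering to 18 mm; above, from 6 to 18 mm, runs a groove all round, 3 mm deep with 45 degree flanks. Grip the cell on the glass, 66 to 71 mm above its underside, so that the fingers stay clear of the photometer's top.
Not all that is in view belongs to the job. Of the things like the cell_green, leave any that is purple; of the rest the larger one is meant.

How it is judged (in metres and radians):
On the way, in this order (a step that is already met when the one before it is completed fails the run):
1. the green cell is in the well and the ball has been forced back by its foot (horizontal distance between cell_green and well_mouth below 0.004 m and value of joint ball above 0.002 m), for 0.02 s.
2. the green cell is home: on the stop, with the ball in its groove (horizontal distance between cell_green and well_mouth below 0.004 m and value of joint ball below 0.0018 m and distance between cell_green and stage_c0 below 0.0068 m), for 0.3 s.
3. the read button is pressed, the cell being let go (value of joint read_button above 0.004 m and contact force between the fingers and cell_green below 0.1 N), for 0.05 s.
At the end, for the whole second after the job is handed in: The green cell is upright (0.08 rad) and still in the well, within 3 mm of its centre and 1.5 mm of the stop, the ball in its groove (pushed back under 1.8 mm); the read button is up again; the amber and clear cells stand in their pockets (moved under 15 mm, tilt under 0.2 rad) (horizontal distance between cell_green and well_mouth below 0.003 m and value of joint ball below 0.0018 m and angle between cell_green's own z axis and vertical below 0.08 rad and linear speed of cell_green below 0.02 m/s and value of joint read_button below 0.002 m and angle between each of cell_amber, cell_clear's own z axis and vertical below 0.2 rad and distance of each of cell_amber, cell_clear from where it was at the start of the episode below 0.015 m and distance between cell_green and stage_c0 below 0.0068 m); the robot touches nothing.
It fails at once if the green cell is rammed: more than 40 N between it and the stop in the well (contact force between cell_green and stage_c0 above 40 N).
It fails at once if the amber or clear cell is knocked over or taken out (angle between any of cell_amber, cell_clear's own z axis and vertical above 0.5 rad or distance of any of cell_amber, cell_clear from where it was at the start of the episode above 0.04 m).
It fails at once if the green cell is dropped into the well (horizontal distance between cell_green and well_mouth below 0.02 m and linear speed of cell_green above 0.75 m/s and contact force between the fingers and cell_green below 0.1 N).
It also fails if it takes over 67 s, if anything falls off the work surface, if the arm or the gripper's body presses on something with over 40 N, if the wrist force passes 120 N, or if a joint passes its speed limit or range.

## Working session

There is one attempt and no reset: what is moved stays moved. The work goes in short steps, Python scripts to look and compute and a tool call to move; the robot and the scene stay as the last step left them, time stands still between calls to the robot, and variables do not carry over. Pictures are saved under pics/ and viewed, and the job is handed in when it is done.

Besides the shell and the picture viewer there is one more tool, called after "Call:" by a JSON object that holds its "op" and its "data", one argument or row to a line. apply_moves: Moves the arm, as the interface text tells. Its arguments: {"type":"object","properties":{"rows":{"type":"array"},"newtons":{"type":"number"}},"required":["rows"]}

```bash
ls; mkdir -p pics; cat > h.py <<'E'
import numpy as np, cv2
from workcell import get_obs, cams, bot
def save(d,n): cv2.imwrite('pics/'+n,cv2.cvtColor(d['pixels'],cv2.COLOR_RGB2BGR))
def R(d):
    a=np.array(d['attitude'],float)
    return a
E
python3 - <<'E'
from h import *
o=get_obs(); print(o)
for n in ['side','top','wrist']:
    d=cams.camera(n); save(d,n+'0.png')
    print(n,{k:v for k,v in d.items() if k not in('pixels','range_z')})
    if n!='wrist':
        for l in ['cell_green','cell_amber','cell_clear','rack','photometer','read_button','read_button_top','well_mouth']:
            try: print(l,[(np.round(r['at'],4).tolist(),round(r['confidence'],2)) for r in cams.find_in(l,d)][:4])
            except Exception as e: print(l,e)
E
```

```text
pics
{'time': 0.0, 'q': array([-6.84095589e+01,  5.01145569e+00,  1.00355158e+01,  9.50999796e+01,
       -9.96906513e-04,  8.99997714e+01]), 'qd': array([ 0.05359013,  0.05512537, -0.1222559 , -0.03005199,  0.01129911,
       -0.0128267 ]), 'joint_efforts': array([-1.72982192e-03, -5.20392501e+01,  4.64798784e+01,  1.66348089e-02,
       -5.12497513e-05, -1.74870627e-05]), 'ee_pos': array([ 0.20229553, -0.51120281,  0.23058917]), 'tcp_rot': array([-89.24791579,  89.92407395, 112.34275457]), 'wrist_force': array([-1.13829708,  0.35681036, -0.69652338]), 'torque': array([-0.00357742, -0.00162813, -0.03319373]), 'opening': 0.08541463969979154}
side {'fx': 463.48596557229786, 'fy': 463.48596557229786, 'cx': 248.0367656123656, 'cy': 180.22496943305845, 'eye': array([0.06709675, 0.55058007, 0.67381582]), 'attitude': array([  49.81105636,    1.03136355, -137.64378435]), 'shot': 1}
cell_green [([0.5955, 0.2114, 0.0574], 0.96), ([0.5041, 0.1005, 0.0465], 0.54)]
cell_amber [([0.4989, 0.3123, 0.0713], 0.87)]
cell_clear [([0.5044, 0.2432, 0.0724], 0.73)]
rack [([0.4891, 0.2611, 0.0323], 0.93)]

[... 521 characters left out ...]
5158, 0.1721, 0.0946], 0.47), ([0.5146, 0.289, 0.0926], 0.19)]
cell_amber [([0.5142, 0.2925, 0.0945], 0.72)]
cell_clear [([0.5116, 0.2334, 0.0898], 0.59)]
rack [([0.5071, 0.2297, 0.0316], 0.89)]
photometer [([0.5128, 0.1701, 0.0969], 0.55)]
read_button [([0.474, -0.1982, 0.1205], 0.61), ([0.5036, 0.2292, 0.0333], 0.61)]
read_button_top [([0.4762, -0.2021, 0.1236], 0.58), ([0.5151, 0.2917, 0.0924], 0.42)]
well_mouth [([0.5241, -0.135, 0.0997], 0.57)]
wrist {'fx': 297.3186396354542, 'fy': 297.3186396354542, 'cx': 252.18763830983713, 'cy': 192.59946165187947, 'eye': array([ 0.273537  , -0.48299574,  0.3735653 ]), 'attitude': array([-1.74271271e+01,  1.18728175e-03, -6.83763489e+01]), 'shot': 3}
```

View pics/side0.png

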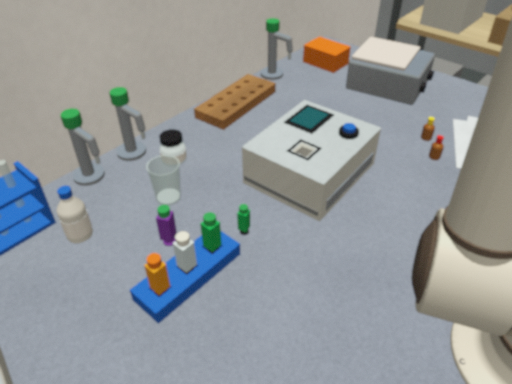

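View pics/top0.png

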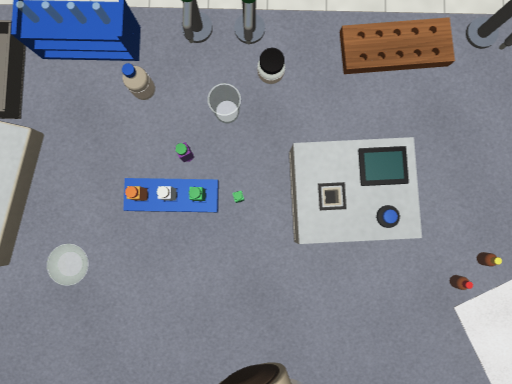

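View pics/wrist0.png

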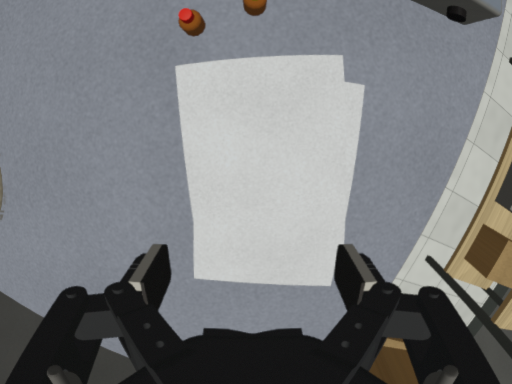

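The top picture shows the rack at (170,195) with amber (136,193), clear (165,193) and the green target (197,193). A small green decoy stands at (238,196) and a purple one at (184,152). The photometer's well is at (332,196) and its button at (389,216).

```bash
cat >> h.py <<'E'
from scipy.spatial.transform import Rotation as Ro
def cloud(d):
    z=d['range_z']; v,u=np.mgrid[0:384,0:512]
    p=np.stack([(u-d['cx'])/d['fx']*z,-(v-d['cy'])/d['fy']*z,-z],-1)
    w=p@Ro.from_euler('xyz',d['attitude'],degrees=True).as_matrix().T+d['eye']
    w[z==0]=np.nan
    return w
def rect(P):
    (c,s,a)=cv2.minAreaRect((P[:,:2]*1000).astype(np.float32)); return np.round(c,1),np.round(s,1),round(a,2)
E
python3 - <<'E'
from h import *
for n in ['top','side']:
    d=cams.camera(n); W=cloud(d); hsv=cv2.cvtColor(d['pixels'],cv2.COLOR_RGB2HSV)
    X,Y,Z=W[...,0],W[...,1],W[...,2]
    print(n,'table',np.nanmedian(Z[(abs(X-.4)<.04)&(abs(Y-.1)<.2)]))
    H,S,V=hsv[...,0],hsv[...,1],hsv[...,2]
    m=(X>.3)&(X<.65)&(Y>-.3)&(Y<.1)&(Z>.09)&(Z<.105)
    m=cv2.erode(cv2.morphologyEx(m.astype(np.uint8),cv2.MORPH_OPEN,np.ones((5,5))),np.ones((1,1)))>0
    print('phot',rect(W[m]),np.median(Z[m]))
    m=(X>.45)&(X<.6)&(Y>.1)&(Y<.36)&(H>100)&(H<125)&(S>120)&(Z>.02)&(Z<.036)
    m=cv2.morphologyEx(m.astype(np.uint8),cv2.MORPH_OPEN,np.ones((3,3)))>0
    print('rack',rect(W[m]),np.median(Z[m]))
    m=(X>.42)&(X<.55)&(Y>-.25)&(Y<-.15)&(H>100)&(H<125)&(S>120)&(Z>.102)
    zt=np.percentile(Z[m],80); print('button',rect(W[m]),np.mean(W[m&(Z>zt-.003)],0),zt)
    # well: dark collar
    m=(X>.45)&(X<.6)&(Y>-.16)&(Y<-.06)&(V<90)&(Z>.095)
    print('collar',m.sum(),rect(W[m]),np.median(Z[m]))
    m=(X>.45)&(X<.6)&(Y>-.16)&(Y<-.06)&(Z<.095)
    print('inwell',m.sum(),rect(W[m]) if m.sum()>3 else 0,np.nanmin(Z[m]))
    m=(X>.47)&(X<.57)&(Y>.14)&(Y<.2)&(Z>.082)&(H>40)&(H<85)&(S>80)
    if m.sum()>5: print('gcap',m.sum(),rect(W[m]),W[m].mean(0),Z[m].max())
    for y in (.235,.29):
        m=(X>.47)&(X<.57)&(abs(Y-y)<.025)&(Z>.085)
        if m.sum()>5: print('cap',y,m.sum(),rect(W[m]),W[m].mean(0))
    im=cv2.cvtColor(d['pixels'],cv2.COLOR_RGB2BGR)
    c=im[120:260,110:430] if n=='top' else im[90:320,120:390]
    c=cv2.resize(c,None,fx=2.4,fy=2.4,interpolation=cv2.INTER_CUBIC); cv2.imwrite(f'pics/{n}_c.png',c)
E
```

```text
top table -6.053132585559506e-06
phot (array([ 526.3, -142.9]), array([200.3, 241. ]), 3.95) 0.10002076815676486
rack (array([513.7, 238.8]), array([ 70., 200.]), 0.27) 0.02979374476629182
button (array([ 475.1, -200.2]), array([25.7, 25.7]), 19.22) [ 0.47501262 -0.20044266  0.12195777] 0.12278405788952795
collar 410 (array([ 533.5, -119.3]), array([ 69.5, 135.7]), 38.12) 0.10232212572389005
inwell 186 (array([512.5, -95.5]), array([29.9, 28. ]), 4.03) 0.06350503777930405
gcap 170 (array([513.7, 176.2]), array([24.1, 24.4]), 0.68) [0.51263291 0.1746472  0.09954563] 0.10905045958369752
cap 0.235 179 (array([514.2, 239.2]), array([24.4, 25.6]), 1.85) [0.51337333 0.23673052 0.09953817]
cap 0.29 182 (array([513., 301.]), array([24.4, 25.4]), 1.19) [0.51224107 0.29813558 0.09961867]
side table 0.0006192925880441069
phot (array([ 523.8, -143. ]), array([202.9, 245.2]), 3.8) 0.10020724598302444
rack (array([511.5, 239.9]), array([ 72.6, 200.3]), 0.46) 0.030207084496779724
button (array([ 472.5, -196.7]), array([28.7, 23.7]), 26.7) [ 0.47126231 -0.19660591  0.12187402] 0.12229375882868829
collar 102 (array([ 548.2, -130.8]), array([ 60.3, 107.2]), 43.56) 0.10462617752214326
inwell 91 (array([ 519.2, -102.7]), array([33.3, 20.8]), 43.3) 0.07303995698449928
gcap 265 (array([512.5, 177.7]), array([27.4, 25.8]), 1.88) [0.5084143  0.18075013 0.09701596] 0.10811330264300323
cap 0.235 280 (array([511.7, 239.8]), array([26.2, 26.4]), 88.55) [0.50850975 0.24242351 0.09806707]
cap 0.29 307 (array([510.4, 302. ]), array([25.9, 25.9]), 87.26) [0.50715278 0.30407899 0.09876448]
```

View pics/top_c.png

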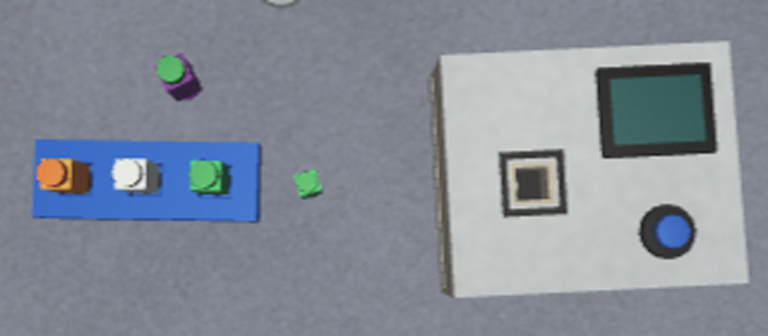

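```bash
cat >> h.py <<'E'
def tool(o=None):
    o=o or get_obs(); return np.array(o['ee_pos']),Ro.from_euler('xyz',o['tcp_rot'],degrees=True)
def move(pos,yaw,o=None):
    """yaw: angle of jaw axis (deg, mod 180) -> shift mm, rotvec"""
    p,r=tool(o)
    best=None
    for k in (0,180):
        a=np.radians(yaw+k); y=np.array([np.cos(a),np.sin(a),0]); x=np.array([0,0,-1.]); z=np.cross(x,y)
        t=Ro.from_matrix(np.stack([x,y,z],1)); q=(r.inv()*t).as_rotvec()
        if best is None or np.linalg.norm(q)<np.linalg.norm(best): best=q
        print('alt',k,np.round(q,4))
    s=r.inv().apply(np.array(pos)-p)*1000
    print('shift',np.round(s,2),'rot',np.round(best,4))
E
python3 - <<'E'
from h import *
p,r=tool(); print(r.as_matrix().round(3)); move([.5135,.1770,.215],0.35)
E
```

```text
[[ 0.     0.368 -0.93 ]
 [ 0.    -0.93  -0.368]
 [-1.    -0.    -0.   ]]
alt 0 [-1.2001 -0.      0.    ]
alt 180 [1.9414 0.     0.    ]
shift [  16.3  -525.66 -542.59] rot [-1.2001 -0.      0.    ]
```

Call:
{"op": "apply_moves", "data": {
  "rows": [
    [[16,-526,-543,-1.2,0,0,1],[16,-526,-543,-1.2,0,0,1],[16,-526,-543,-1.2,0,0,1],[16,-526,-543,-1.2,0,0,1],[16,-526,-543,-1.2,0,0,1],[16,-526,-543,-1.2,0,0,1],[16,-526,-543,-1.2,0,0,1],[16,-526,-543,-1.2,0,0,1],[16,-526,-543,-1.2,0,0,1],[16,-526,-543,-1.2,0,0,1],[16,-526,-543,-1.2,0,0,1],[16,-526,-543,-1.2,0,0,1],[16,-526,-543,-1.2,0,0,1],[16,-526,-543,-1.2,0,0,1],[16,-526,-543,-1.2,0,0,1],[16,-526,-543,-1.2,0,0,1],[16,-526,-543,-1.2,0,0,1],[16,-526,-543,-1.2,0,0,1],[16,-526,-543,-1.2,0,0,1],[16,-526,-543,-1.2,0,0,1]]
  ],
  "newtons": 70
}}

```text
time: 3.05
ee_pos: [0.5136, 0.1763, 0.2159]
tcp_rot: [101.4, 89.9, 11.7]
wrist_force: [0.2, -0.6, 0.2]
opening: 0.0853
```

```bash
cat >> h.py <<'E'
def wcloud(d):
    z=d['range_z'].astype(float); v,u=np.mgrid[0:384,0:512]
    dx,dy=(u-d['cx'])/d['fx'],(v-d['cy'])/d['fy']; th=np.hypot(dx,dy)+1e-9
    t=np.tan(th); x=t*dx/th; y=t*dy/th
    p=np.stack([x*z,-y*z,-z],-1)
    w=p@Ro.from_euler('xyz',d['attitude'],degrees=True).as_matrix().T+d['eye']
    w[z==0]=np.nan; return w
E
python3 - <<'E'
from h import *
p,r=tool(); print(r.as_matrix().round(4)); move([.5135,.1770,.0635],0.35)
d=cams.camera('wrist'); save(d,'w1.png'); W=wcloud(d); X,Y,Z=W[...,0],W[...,1],W[...,2]
H,S,V=cv2.split(cv2.cvtColor(d['pixels'],cv2.COLOR_RGB2HSV))
print('table',np.nanmedian(Z[(abs(X-.6)<.05)&(abs(Y-.17)<.2)&(Z<.02)]))
m=(X>.42)&(X<.6)&(Y>.1)&(Y<.36)&(H>100)&(H<125)&(S>120)&(Z>.025)&(Z<.035)
print('rack',rect(W[m]),np.median(Z[m]))
for y in (.176,.238,.300):
    m=(X>.47)&(X<.56)&(abs(Y-y)<.025)&(Z>.097)&(Z<.112)
    if m.sum()>5: print('cap',y,m.sum(),rect(W[m]),np.median(Z[m]))
E
```

```text
[[ 9.0e-04  1.0e+00  4.4e-03]
 [ 2.0e-04  4.4e-03 -1.0e+00]
 [-1.0e+00  9.0e-04 -2.0e-04]]
alt 0 [-0.0017 -0.0002 -0.0009]
alt 180 [ 3.1399e+00 -1.4000e-03  3.0000e-04]
shift [152.39  -0.25  -0.65] rot [-0.0017 -0.0002 -0.0009]
table -0.00024931979483772126
rack (array([513.4, 241.4]), array([ 69.6, 199.8]), 0.25) 0.029664087851285242
cap 0.176 534 (array([514.2, 179. ]), array([22.3, 22.4]), 16.07) 0.10557785277709317
cap 0.238 535 (array([514.1, 241.4]), array([21.7, 21.6]), 45.47) 0.10558303717689121
cap 0.3 566 (array([512.4, 303. ]), array([22.2, 22.2]), 10.54) 0.1056346725821301
```

View pics/w1.png

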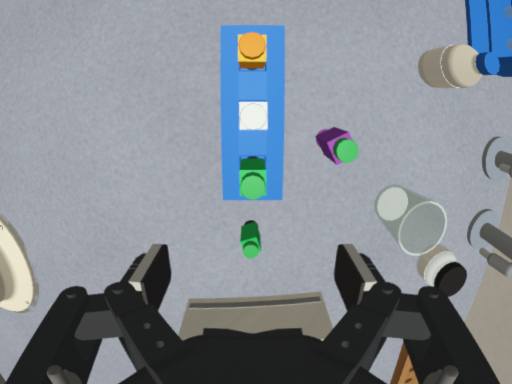

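Call:
{"op": "apply_moves", "data": {
  "rows": [
    [[30,0,-1.8,0,0,0,1],[60,0,-1.8,0,0,0,1],[90,0,-1.8,0,0,0,1],[115,0,-1.8,0,0,0,1],[135,0,-1.8,0,0,0,1],[148,0,-1.8,0,0,0,1],[154,0,-1.8,0,0,0,1],[154,0,-1.8,0,0,0,1],[154,0,-1.8,0,0,0,1]]
  ]
}}

```text
time: 4.0
ee_pos: [0.5143, 0.1784, 0.0629]
tcp_rot: [107.7, 89.9, 18.0]
wrist_force: [-0.0, -0.4, 0.4]
opening: 0.0855
```

```bash
python3 - <<'E'
from h import *
d=cams.camera('wrist'); save(d,'w2.png');p,r=tool(); print(p,r.as_matrix().round(4)); move([.5138,.178,.0615],0.3)
W=wcloud(d); X,Y,Z=W[...,0],W[...,1],W[...,2]
for y in (.176,.238):
    m=(X>.47)&(X<.56)&(abs(Y-y)<.025)&(Z>.097)&(Z<.112)
    if m.sum()>5: print('cap',y,m.sum(),rect(W[m]),np.median(Z[m]))
E
```

```text
[0.51440433 0.1784577  0.06305785] [[ 2.5e-03  1.0e+00  4.5e-03]
 [ 8.0e-04  4.5e-03 -1.0e+00]
 [-1.0e+00  2.5e-03 -8.0e-04]]
alt 0 [-0.0008 -0.0008 -0.0025]
alt 180 [ 3.1408e+00 -4.0000e-03  1.2000e-03]
shift [ 1.56 -0.61  0.46] rot [-0.0008 -0.0008 -0.0025]
cap 0.176 3387 (array([515. , 179.1]), array([23.9, 89.9]), 89.79) 0.10534042397413694
cap 0.238 3368 (array([513.9, 241.2]), array([22.1, 22.2]), 45.76) 0.10562766632406145
```

View pics/w2.png

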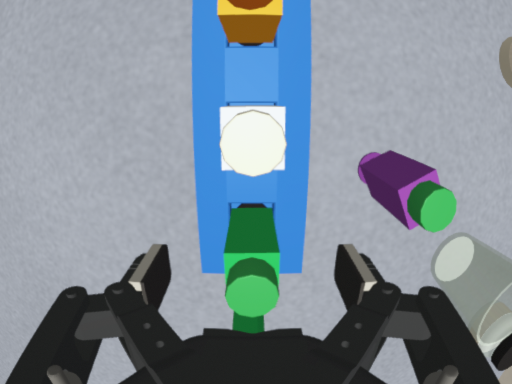

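The green cell sits between the open fingers (cap at (252,287)), clear of its neighbours. I'll close now.

Call:
{"op": "apply_moves", "data": {
  "rows": [
    [[1,-0.5,0,0,0,0,1],[1,-0.5,0,0,0,0,0.35],[1,-0.5,0,0,0,0,0.25],[1,-0.5,0,0,0,0,0.2],[1,-0.5,0,0,0,0,0.1],[1,-0.5,0,0,0,0,0],[1,-0.5,0,0,0,0,0],[1,-0.5,0,0,0,0,0],[1,-0.5,0,0,0,0,0]]
  ],
  "newtons": 70
}}

```text
time: 4.95
ee_pos: [0.514, 0.1785, 0.0623]
tcp_rot: [108.6, 89.8, 18.9]
wrist_force: [0.4, 0.6, 2.2]
opening: 0.0241
```

Call:
{"op": "apply_moves", "data": {
  "rows": [
    [[-3,0,0,0,0,0,0],[-8,0,0,0,0,0,0],[-16,0,0,0,0,0,0],[-30,0,0,0,0,0,0],[-50,0,0,0,0,0,0],[-75,0,0,0,0,0,0],[-100,0,0,0,0,0,0],[-120,0,0,0,0,0,0],[-135,0,0,0,0,0,0],[-140,0,0,0,0,0,0],[-140,0,0,0,0,0,0]]
  ]
}}

```text
time: 6.05
ee_pos: [0.514, 0.1785, 0.2034]
tcp_rot: [108.6, 89.7, 18.8]
wrist_force: [1.5, 0.5, -1.4]
opening: 0.0239
```

```bash
python3 - <<'E'
from h import *
print(get_obs()['wrist_force'],get_obs()['torque'])
move([.5129,-.0925,.20],3.95)
d=cams.camera('wrist'); save(d,'w3.png');
d=cams.camera('side'); save(d,'s3.png');
E
```

```text
[ 1.4610085   0.48711336 -1.40450032] [ 0.01247408  0.03907286 -0.00720943]
alt 0 [-0.0645 -0.0014 -0.0045]
alt 180 [ 3.0771e+00 -7.0000e-03  2.1000e-03]
shift [  2.99  -2.29 270.97] rot [-0.0645 -0.0014 -0.0045]
```

View pics/s3.png

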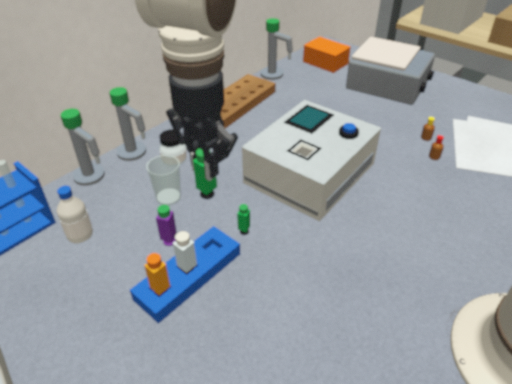

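View pics/w3.png

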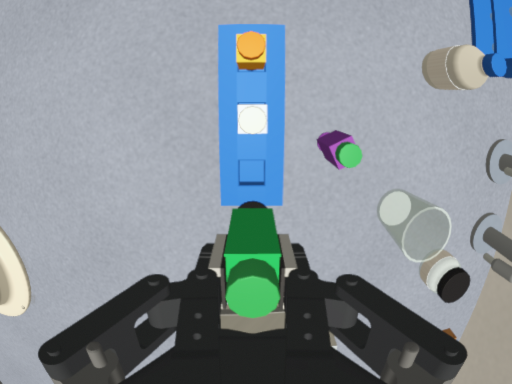

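Call:
{"op": "apply_moves", "data": {
  "rows": [
    [[-2,-2,50,-0.06,0,-0.004,0],[-2,-2,100,-0.06,0,-0.004,0],[-2,-2,150,-0.06,-0.001,-0.004,0],[-2,-2,200,-0.064,-0.001,-0.004,0],[-2,-2,250,-0.064,-0.001,-0.004,0],[-2,-2,300,-0.064,-0.001,-0.004,0],[-2,-2,340,-0.064,-0.001,-0.004,0],[-2,-2,360,-0.064,-0.001,-0.004,0],[-2,-2,368,-0.064,-0.001,-0.004,0],[-2,-2,368,-0.064,-0.001,-0.004,0],[-2,-2,368,-0.064,-0.001,-0.004,0],[-2,-2,368,-0.064,-0.001,-0.004,0]]
  ]
}}

```text
time: 7.35
ee_pos: [0.5132, -0.1885, 0.2034]
tcp_rot: [-88.3, 89.9, -174.3]
wrist_force: [0.1, 0.5, -0.6]
opening: 0.0236
```

```bash
python3 - <<'E'
from h import *
o=get_obs();print(o['wrist_force'],o['torque'])
d=cams.camera('wrist'); save(d,'w4.png');p,r=tool(); print(p,r.as_matrix().round(4))
W=wcloud(d); X,Y,Z=W[...,0],W[...,1],W[...,2]; H,S,V=cv2.split(cv2.cvtColor(d['pixels'],cv2.COLOR_RGB2HSV))
m=(X>.44)&(X<.59)&(Y>-.145)&(Y<-.045)&(Z>.096)&(Z<.104)&(V<110)
print('collar',m.sum(),rect(W[m]),np.median(Z[m]))
m=(X>.48)&(X<.55)&(Y>-.125)&(Y<-.065)&(Z<.0975)
print('hole',m.sum(),rect(W[m]),np.nanmin(Z[m]))
m=(X>.38)&(X<.65)&(Y>-.3)&(Y<.05)&(Z>.097)&(Z<.103)
print('top',rect(W[m]))
E
```

```text
[ 0.09790489  0.46880966 -0.60991906] [0.02335483 0.00179011 0.01806489]
[ 0.51322416 -0.18854592  0.20350813] [[-1.700e-03  9.976e-01  6.990e-02]
 [-3.000e-04  6.990e-02 -9.976e-01]
 [-1.000e+00 -1.700e-03  2.000e-04]]
collar 1347 (array([539.1, -99.5]), array([ 65.9, 121.9]), 72.94) 0.10094584667391682
hole 1380 (array([512.2, -96.9]), array([33.9, 44.4]), 5.81) 0.06120259036504322
top (array([ 525.9, -141. ]), array([201.8, 241.2]), 3.99)
```

View pics/w4.png

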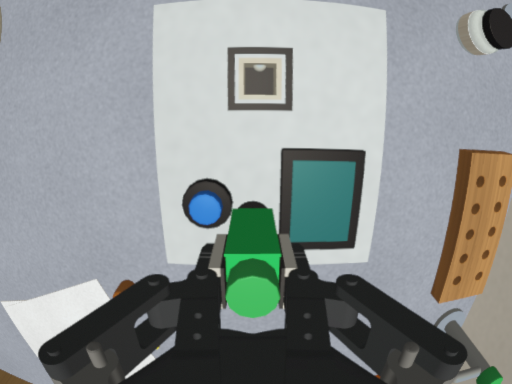

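Cell is held upright. The picture shows the well collar at (260,78), the button at (205,208) and the screen at (322,198).

```bash
python3 - <<'E'
from h import *
d=cams.camera('wrist');p,r=tool()
W=wcloud(d); X,Y,Z=W[...,0],W[...,1],W[...,2]; H,S,V=cv2.split(cv2.cvtColor(d['pixels'],cv2.COLOR_RGB2HSV))
m=(V<120); n,l,st,ce=cv2.connectedComponentsWithStats(m.astype(np.uint8))
for i in range(1,n):
    x,y,w,h,a=st[i]
    if 200<x<260 and 30<y<70: print(st[i]); M=l==i; 
# project all collar pixels onto plane z=0.1 by ray
v,u=np.nonzero(M)
dx,dy=(u-d['cx'])/d['fx'],(v-d['cy'])/d['fy'];th=np.hypot(dx,dy);t=np.tan(th)/th
ray=np.stack([dx*t,-dy*t,-np.ones_like(dx)],-1)@Ro.from_euler('xyz',d['attitude'],degrees=True).as_matrix().T
for zz in (.1,.101):
    P=d['eye']+ray*((zz-d['eye'][2])/ray[:,2])[:,None]; print(zz,rect(P))
m=(H>40)&(H<85)&(S>80)&(Z>.235)&(Z<.26); print('cap z',np.percentile(Z[m],[10,50,90]),rect(W[m&(abs(Z-np.percentile(Z[m],70))<.003)]))
m=(X>.505)&(X<.52)&(Y>-.1)&(Y<-.085)&(Z<.085); print('floor',m.sum(),np.percentile(Z[m],[1,10,25,50,75]))
E
```

```text
[ 228   47   65   63 1404]
[245  67  30  28 772]
0.1 (array([512.3, -93.5]), array([23.6, 22.5]), 4.27)
0.101 (array([512.3, -93.6]), array([23.5, 22.4]), 4.27)
cap z [0.23911712 0.24654117 0.24743744] (array([ 513.2, -187.8]), array([23.3, 21.9]), 78.12)
floor 255 [0.06438788 0.06538394 0.06573408 0.06623752 0.06668846]
```

```bash
python3 - <<'E'
from h import *
d=cams.camera('wrist')
V=cv2.cvtColor(d['pixels'],cv2.COLOR_RGB2HSV)[...,2]
for th0 in (100,120,140):
  n,l,st,ce=cv2.connectedComponentsWithStats((V<th0).astype(np.uint8))
  i=[i for i in range(1,n) if 220<st[i][0]<235 and 40<st[i][1]<55][0]
  v,u=np.nonzero(l==i)
  dx,dy=(u-d['cx'])/d['fx'],(v-d['cy'])/d['fy'];th=np.hypot(dx,dy);t=np.tan(th)/th
  ray=np.stack([dx*t,-dy*t,-np.ones_like(dx)],-1)@Ro.from_euler('xyz',d['attitude'],degrees=True).as_matrix().T
  P=d['eye']+ray*((.1005-d['eye'][2])/ray[:,2])[:,None]; print(rect(P))
move([.5125,-.0925,.16],3.97)
E
```

```text
(array([512.3, -91.6]), array([51.2, 51.2]), 4.4)
(array([512.5, -91.4]), array([51.8, 51.9]), 3.82)
(array([512.6, -91.3]), array([52. , 52.1]), 3.82)
alt 0 [0.0005 0.0003 0.0016]
alt 180 [-3.1411e+00 -2.4000e-03  5.0000e-04]
shift [ 43.56   6.03 -96.15] rot [0.0005 0.0003 0.0016]
```

Call:
{"op": "apply_moves", "data": {
  "rows": [
    [[0,6,-40,0,0,0.0015,0],[0,6,-75,0,0,0.0015,0],[8,6,-92,0,0,0.0015,0],[20,6,-96.4,0,0,0.0015,0],[32,6,-96.4,0,0,0.0015,0],[40,6,-96.4,0,0,0.0015,0],[43,6,-96.4,0,0,0.0015,0],[43,6,-96.4,0,0,0.0015,0],[43,6,-96.4,0,0,0.0015,0]]
  ]
}}

```text
time: 8.4
ee_pos: [0.5126, -0.0928, 0.1608]
tcp_rot: [30.3, 90.0, -55.8]
wrist_force: [0.9, 0.0, -0.6]
opening: 0.0238
```

```bash
python3 - <<'E'
from h import *
o=get_obs();print(o['wrist_force'],o['torque'],o['ee_pos']);move([.5125,-.0922,.147],3.97)
d=cams.camera('wrist'); save(d,'w5.png')
d=cams.camera('side'); save(d,'s5.png'); i=cv2.imread('pics/s5.png')[60:240,200:400]; cv2.imwrite('pics/s5c.png',cv2.resize(i,None,fx=3,fy=3,interpolation=2))
E
```

```text
[ 0.92891684  0.03865304 -0.60046821] [ 0.05099941 -0.01377766 -0.05486678] [ 0.51256786 -0.09276866  0.16084425]
alt 0 [-0.0003  0.0004 -0.0003]
alt 180 [ 3.1413e+00 -4.0000e-04 -7.0000e-04]
shift [13.84 -0.03 -0.58] rot [-0.0003  0.0004 -0.0003]
```

View pics/s5c.png

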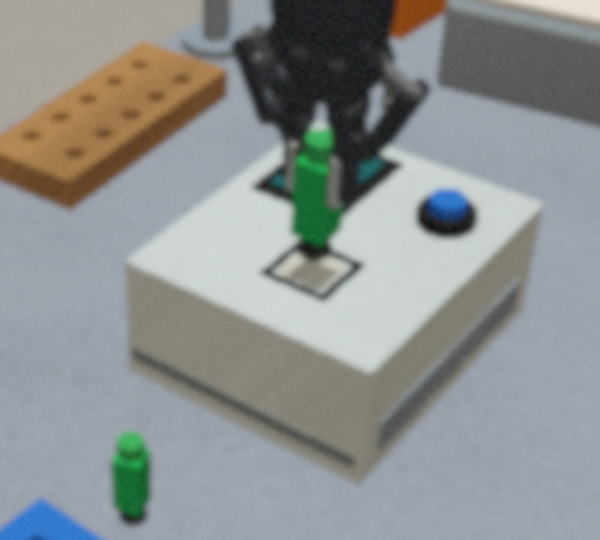

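View pics/w5.png

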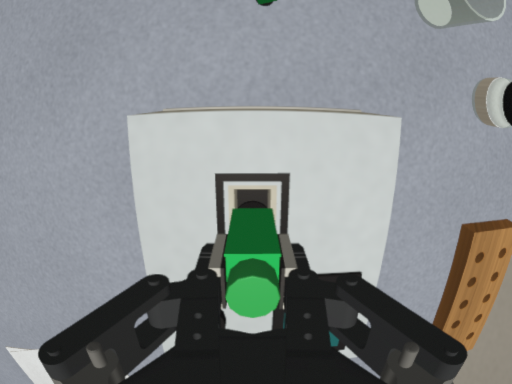

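The foot hangs just above the well, centred on the collar ((253,205) in the wrist view). I'll lower it slowly and watch the force.

Call:
{"op": "apply_moves", "data": {
  "rows": [
    [[4,0,-0.6,0,0,0,0],[8,0,-0.6,0,0,0,0],[11,0,-0.6,0,0,0,0],[14,0,-0.6,0,0,0,0],[16,0,-0.6,0,0,0,0],[17,0,-0.6,0,0,0,0],[18,0,-0.6,0,0,0,0],[19,0,-0.6,0,0,0,0],[19,0,-0.6,0,0,0,0]]
  ]
}}

```text
time: 9.4
ee_pos: [0.5126, -0.092, 0.142]
tcp_rot: [49.0, 90.0, -37.1]
wrist_force: [-0.6, 0.7, -0.6]
opening: 0.0237
```

Call:
{"op": "apply_moves", "data": {
  "rows": [
    [[1,0,0,0,0,0,0],[2,0,0,0,0,0,0],[3,0,0,0,0,0,0],[4,0,0,0,0,0,0],[5,0,0,0,0,0,0],[5,0,0,0,0,0,0]]
  ]
}}

```text
time: 10.0
ee_pos: [0.5126, -0.092, 0.1368]
tcp_rot: [38.9, 90.0, -47.1]
wrist_force: [-0.3, -0.1, -0.5]
opening: 0.024
```

Call:
{"op": "apply_moves", "data": {
  "rows": [
    [[1,0,0,0,0,0,0],[2,0,0,0,0,0,0],[3,0,0,0,0,0,0],[4,0,0,0,0,0,0],[4,0,0,0,0,0,0]]
  ]
}}

```text
time: 10.5
ee_pos: [0.5125, -0.092, 0.1326]
tcp_rot: [22.0, 90.0, -64.0]
wrist_force: [0.3, -0.2, -1.6]
opening: 0.024
```

Call:
{"op": "apply_moves", "data": {
  "rows": [
    [[1,0,0,0,0,0,0],[2,0,0,0,0,0,0],[3,0,0,0,0,0,0],[3,0,0,0,0,0,0]]
  ]
}}

```text
time: 10.9
ee_pos: [0.5124, -0.092, 0.1294]
tcp_rot: [-13.2, 90.0, -99.3]
wrist_force: [0.4, 0.5, -0.6]
opening: 0.0237
```

Call:
{"op": "apply_moves", "data": {
  "rows": [
    [[1,0,0,0,0,0,0],[2,0,0,0,0,0,0],[3,0,0,0,0,0,0],[3,0,0,0,0,0,0]]
  ]
}}

```text
time: 11.3
ee_pos: [0.5129, -0.0927, 0.1275]
tcp_rot: [37.7, 89.8, -48.4]
wrist_force: [-0.9, -4.3, 5.7]
opening: 0.0236
```

The ball is felt at about 20 mm depth, which puts the stop near 33 mm. I'll keep pushing in small steps.

Call:
{"op": "apply_moves", "data": {
  "rows": [
    [[1,0,0,0,0,0,0],[2,0,0,0,0,0,0],[3,0,0,0,0,0,0],[3,0,0,0,0,0,0]]
  ]
}}

```text
time: 11.7
ee_pos: [0.5135, -0.0929, 0.1262]
tcp_rot: [55.4, 89.7, -30.7]
wrist_force: [-1.8, -0.9, 10.6]
opening: 0.0238
```

```bash
python3 - <<'E'
from h import *
o=get_obs();print(o['wrist_force'],o['torque'],o['ee_pos']);move([.5125,-.0922,.123],3.97);print(tool()[1].as_matrix().round(4))
d=cams.camera('wrist'); save(d,'w6.png');p=tool()[0]
W=wcloud(d); Z=W[...,2]; H,S,V=cv2.split(cv2.cvtColor(d['pixels'],cv2.COLOR_RGB2HSV))
m=(H>40)&(H<85)&(S>80)&(abs(Z-p[2]-.0435)<.006); print('cap z-tcp',np.percentile(Z[m]-p[2],[10,50,90]),rect(W[m&(abs(Z-np.percentile(Z[m],70))<.003)]))
E
```

```text
[-1.82780947 -0.90790438 10.61105927] [-0.21261793  0.5589355  -0.0234523 ] [ 0.51348877 -0.09286714  0.12617983]
alt 0 [-0.0005  0.0029 -0.0042]
alt 180 [ 3.141  -0.0066 -0.0046]
shift [ 3.17 -0.95 -0.74] rot [-0.0005  0.0029 -0.0042]
[[ 0.0044  0.9976  0.0687]
 [-0.0026  0.0687 -0.9976]
 [-1.      0.0042  0.0029]]
cap z-tcp [0.04067248 0.04321546 0.04397229] (array([513.2, -92. ]), array([22.6, 22.3]), 47.24)
```

View pics/w6.png

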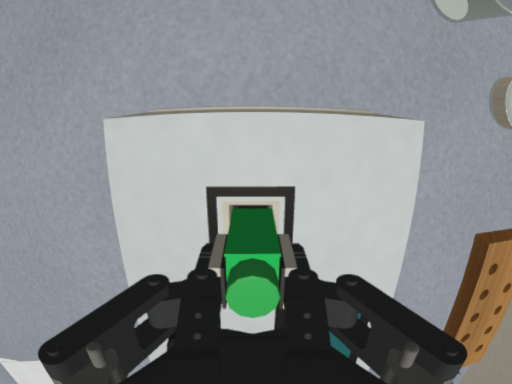

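Call:
{"op": "apply_moves", "data": {
  "rows": [
    [[0.5,-1,-0.4,0,0.003,-0.004,0],[1.5,-1.2,-0.4,0,0.003,-0.004,0],[2.5,-1.2,-0.4,0,0.003,-0.004,0],[3,-1.2,-0.4,0,0.003,-0.004,0],[3,-1.2,-0.4,0,0.003,-0.004,0]]
  ]
}}

```text
time: 12.25
ee_pos: [0.5132, -0.0927, 0.1251]
tcp_rot: [80.9, 89.8, -5.1]
wrist_force: [0.2, -0.7, 11.0]
opening: 0.024
```

```bash
python3 - <<'E'
from h import *
o=get_obs();print(o['wrist_force'],o['torque'],o['ee_pos']);move([.5125,-.0922,.123],3.97);print(tool()[1].as_matrix().round(4))
E
```

```text
[ 0.16666525 -0.70940791 11.03990225] [-0.26796963 -0.07667563  0.04263942] [ 0.51323418 -0.0926603   0.12507857]
alt 0 [-0.0005  0.0006 -0.0036]
alt 180 [ 3.1411e+00 -5.7000e-03 -9.0000e-04]
shift [ 2.08 -0.71 -0.51] rot [-0.0005  0.0006 -0.0036]
[[ 3.600e-03  9.976e-01  6.880e-02]
 [-3.000e-04  6.880e-02 -9.976e-01]
 [-1.000e+00  3.600e-03  6.000e-04]]
```

Call:
{"op": "apply_moves", "data": {
  "rows": [
    [[1,-0.7,-0.3,0,0.001,-0.004,0],[2,-0.7,-0.3,0,0.001,-0.004,0],[3,-0.7,-0.3,0,0.001,-0.004,0],[3.5,-0.7,-0.3,0,0.001,-0.004,0],[3.5,-0.7,-0.3,0,0.001,-0.004,0]]
  ]
}}

```text
time: 12.75
ee_pos: [0.5134, -0.0925, 0.1231]
tcp_rot: [84.2, 89.9, -1.9]
wrist_force: [-0.9, -0.3, 10.6]
opening: 0.0239
```

```bash
python3 - <<'E'
from h import *
o=get_obs();print(o['wrist_force'],o['torque'],o['ee_pos']);move([.5125,-.0922,.121],3.97)
E
```

```text
[-0.92075352 -0.31417878 10.58284479] [-0.34803709 -0.0441083  -0.01421395] [ 0.51336031 -0.09252726  0.12314667]
alt 0 [-0.0005  0.0003 -0.0025]
alt 180 [ 3.1411e+00 -3.9000e-03 -4.0000e-04]
shift [ 2.14 -0.84 -0.39] rot [-0.0005  0.0003 -0.0025]
```

Call:
{"op": "apply_moves", "data": {
  "rows": [
    [[1,-0.8,-0.3,0,0,-0.003,0],[2,-0.8,-0.3,0,0,-0.003,0],[3,-0.8,-0.3,0,0,-0.003,0],[3.5,-0.8,-0.3,0,0,-0.003,0],[3.5,-0.8,-0.3,0,0,-0.003,0]]
  ]
}}

```text
time: 13.25
ee_pos: [0.5132, -0.0924, 0.1204]
tcp_rot: [60.7, 89.9, -25.4]
wrist_force: [1.4, -1.6, 6.2]
opening: 0.0239
```

```bash
python3 - <<'E'
from h import *
o=get_obs();print(o['wrist_force'],o['torque'],o['ee_pos']);move([.5125,-.0922,.119],3.97)
E
```

```text
[ 1.4488698  -1.57745142  6.22275442] [-0.52315822 -0.45235613 -0.06878697] [ 0.51323668 -0.09243703  0.12043546]
alt 0 [-0.0006  0.0008 -0.0015]
alt 180 [ 3.141e+00 -2.300e-03 -1.300e-03]
shift [ 1.43 -0.72 -0.29] rot [-0.0006  0.0008 -0.0015]
```

Call:
{"op": "apply_moves", "data": {
  "rows": [
    [[0.7,-0.3,0,0,0,0,0],[1.4,-0.3,0,0,0,0,0],[2.1,-0.3,0,0,0,0,0],[2.5,-0.3,0,0,0,0,0]]
  ]
}}

```text
time: 13.65
ee_pos: [0.5132, -0.0924, 0.1181]
tcp_rot: [67.7, 89.9, -18.4]
wrist_force: [1.0, -0.7, 3.6]
opening: 0.024
```

Call:
{"op": "apply_moves", "data": {
  "rows": [
    [[0.7,-0.3,0,0,0,0,0],[1.4,-0.3,0,0,0,0,0],[2,-0.3,0,0,0,0,0],[2,-0.3,0,0,0,0,0]]
  ]
}}

```text
time: 14.05
ee_pos: [0.5126, -0.0925, 0.1153]
tcp_rot: [50.3, 89.9, -35.8]
wrist_force: [1.3, -0.7, -3.9]
opening: 0.024
```

The wrist force has reversed to -3.9 N, so the ball is drawing the cell down. I'll follow it down to the stop.

Call:
{"op": "apply_moves", "data": {
  "rows": [
    [[0.5,0,0,0,0,0,0],[1,0,0,0,0,0,0],[1.5,0,0,0,0,0,0],[1.5,0,0,0,0,0,0],[1.5,0,0,0,0,0,0]]
  ]
}}

```text
time: 14.55
ee_pos: [0.5125, -0.0926, 0.1148]
tcp_rot: [57.5, 89.9, -28.5]
wrist_force: [-1.8, -0.9, 7.1]
opening: 0.0236
```

Call:
{"op": "apply_moves", "data": {
  "rows": [
    [[1.5,0,0,0,0,0,0],[2.5,0,0,0,0,0,0],[2.5,0,0,0,0,0,0],[2.5,0,0,0,0,0,0],[2.5,0,0,0,0,0,0]]
  ]
}}

```text
time: 15.05
ee_pos: [0.5126, -0.0926, 0.1147]
tcp_rot: [67.4, 89.8, -18.7]
wrist_force: [-6.1, 0.5, 18.4]
opening: 0.0244
```

```bash
python3 - <<'E'
from h import *
o=get_obs();print(o['wrist_force'],o['torque'],o['ee_pos'])
d=cams.camera('wrist'); save(d,'w7.png');p=tool()[0]
W=wcloud(d); Z=W[...,2]; H,S,V=cv2.split(cv2.cvtColor(d['pixels'],cv2.COLOR_RGB2HSV))
m=(H>40)&(H<85)&(S>80)&(abs(Z-p[2]-.0435)<.006); print('cap z-tcp',np.percentile(Z[m]-p[2],[10,50,90]),rect(W[m&(abs(Z-np.percentile(Z[m],70))<.003)]))
E
```

```text
[-6.08955491  0.49637318 18.44771576] [-0.04427302  1.55826752 -0.02111794] [ 0.51255912 -0.09258464  0.11474132]
cap z-tcp [0.04058463 0.04322424 0.04397072] (array([512.2, -91.7]), array([22.3, 21.7]), 78.58)
```

Call:
{"op": "apply_moves", "data": {
  "rows": [
    [[0,0,0,0,0,0,0],[0,0,0,0,0,0,0],[0,0,0,0,0,0,0],[0,0,0,0,0,0,0]]
  ]
}}

```text
time: 15.5
ee_pos: [0.5124, -0.0925, 0.1148]
tcp_rot: [66.6, 89.8, -19.4]
wrist_force: [-1.7, -0.4, 3.7]
opening: 0.024
```

Call:
{"op": "apply_moves", "data": {
  "rows": [
    [[0,0,0,0,0,0,0.3],[0,0,0,0,0,0,0.4],[0,0,0,0,0,0,0.6],[0,0,0,0,0,0,0.8],[0,0,0,0,0,0,0.8],[0,0,0,0,0,0,0.8]]
  ]
}}

```text
time: 16.1
ee_pos: [0.5125, -0.0925, 0.1149]
tcp_rot: [67.3, 89.8, -18.8]
wrist_force: [0.0, 0.2, -0.7]
opening: 0.0686
```

Call:
{"op": "apply_moves", "data": {
  "rows": [
    [[-5,0,0,0,0,0,0.8],[-20,0,0,0,0,0,0.8],[-45,0,0,0,0,0,0.8],[-75,0,0,0,0,0,0.8],[-95,0,0,0,0,0,0.8],[-105,0,0,0,0,0,0.8],[-105,0,0,0,0,0,0.8]]
  ]
}}

```text
time: 16.8
ee_pos: [0.5127, -0.0925, 0.2217]
tcp_rot: [71.5, 89.6, -14.6]
wrist_force: [0.1, -0.1, 0.2]
opening: 0.0688
```

```bash
python3 - <<'E'
from h import *
o=get_obs();print(o['wrist_force'],o['ee_pos'])
d=cams.camera('wrist'); save(d,'w8.png')
W=wcloud(d); X,Y,Z=W[...,0],W[...,1],W[...,2]; H,S,V=cv2.split(cv2.cvtColor(d['pixels'],cv2.COLOR_RGB2HSV))
m=(H>40)&(H<85)&(S>80)&(Z>.13)&(abs(X-.513)<.04)&(abs(Y+.092)<.04)
zt=np.percentile(Z[m],90); print('cap z',zt,rect(W[m&(Z>zt-.003)]))
m=(X>.44)&(X<.51)&(Y>-.23)&(Y<-.17)&(H>100)&(H<125)&(S>120)&(Z>.102)
if m.sum()>5: print('btn',m.sum(),rect(W[m]))
d=cams.camera('side'); save(d,'s8.png')
d=cams.camera('top'); save(d,'t8.png'); W=cloud(d); X,Y,Z=W[...,0],W[...,1],W[...,2]
for y in (.238,.300):
    m=(X>.47)&(X<.56)&(abs(Y-y)<.025)&(Z>.085); print(m.sum(),rect(W[m]) if m.sum()>4 else 0)
move([.4752,-.2013,.17],3.97)
E
```

```text
[ 0.14845323 -0.09392426  0.17068333] [ 0.51268922 -0.0925149   0.22173416]
cap z 0.1587701944055831 (array([512.5, -91.1]), array([22.1, 21.8]), 18.41)
btn 586 (array([ 473.9, -199.5]), array([30. , 29.8]), 0.92)
177 (array([514.3, 239.2]), array([24.6, 25.5]), 0.81)
184 (array([512.9, 300.4]), array([24.2, 25. ]), 1.47)
alt 0 [-0.0008  0.001  -0.0018]
alt 180 [ 3.1408e+00 -2.9000e-03 -1.6000e-03]
shift [ 48.84 -44.06 106.13] rot [-0.0008  0.001  -0.0018]
```

View pics/s8.png

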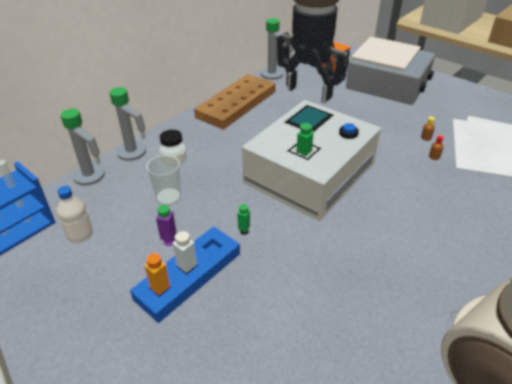

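View pics/w8.png

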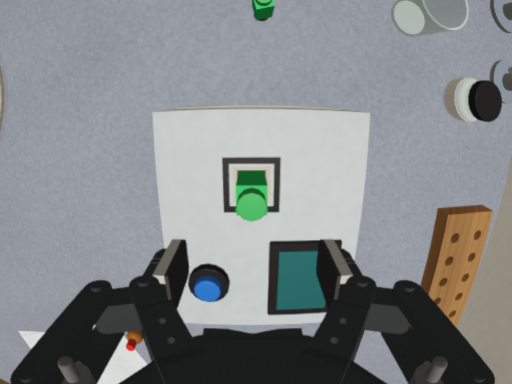

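Green stands in the well (wrist (252,190)), amber and clear are unmoved in the rack. Next, close the fingers and go over the button.

Call:
{"op": "apply_moves", "data": {
  "rows": [
    [[0,-15,40,0,0,0,0.3],[0,-35,85,0,0,0,0],[20,-44,107,0,0,-0.002,0],[45,-44,107.5,0,0,-0.002,0],[65,-44,107.5,0,0,-0.002,0],[78,-44,107.5,0,0,-0.002,0],[82,-44,107.5,0,0,-0.002,0],[82,-44,107.5,0,0,-0.002,0],[82,-44,107.5,0,0,-0.002,0]]
  ]
}}

```text
time: 17.85
ee_pos: [0.4758, -0.2026, 0.1376]
tcp_rot: [25.6, 89.9, -60.5]
wrist_force: [0.2, 0.5, 0.2]
opening: 0.0002
```

```bash
python3 - <<'E'
from h import *
d=cams.camera('wrist'); save(d,'w9.png')
d=cams.camera('side'); i=cv2.cvtColor(d['pixels'],cv2.COLOR_RGB2BGR)[60:240,200:400]; cv2.imwrite('pics/s9c.png',cv2.resize(i,None,fx=3,fy=3,interpolation=2))
print(get_obs()['ee_pos'],get_obs()['wrist_force'])
E
```

```text
[ 0.47591561 -0.20271707  0.13785448] [-0.55890849 -0.36775867  0.48429541]
```

View pics/s9c.png

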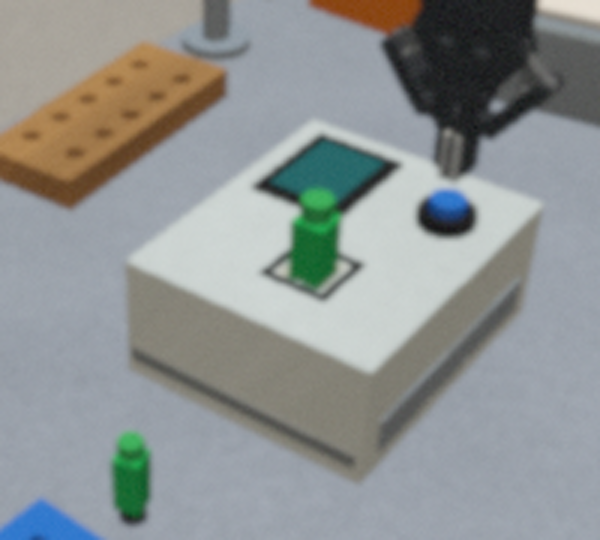

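View pics/w9.png

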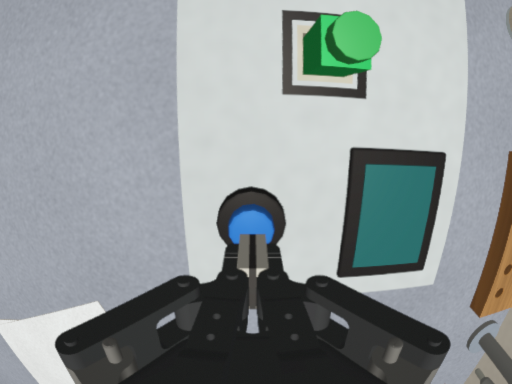

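Call:
{"op": "apply_moves", "data": {
  "rows": [
    [[6,-0.5,-1.5,0,0,0,0],[12,-0.5,-1.5,0,0,0,0],[15,-0.5,-1.5,0,0,0,0],[17,-0.5,-1.5,0,0,0,0],[19,-0.5,-1.5,0,0,0,0],[20.5,-0.5,-1.5,0,0,0,0],[20.5,-0.5,-1.5,0,0,0,0]]
  ]
}}

```text
time: 18.65
ee_pos: [0.4752, -0.2012, 0.1173]
tcp_rot: [32.8, 89.9, -53.3]
wrist_force: [-3.7, 2.0, 4.1]
opening: -0.0001
```

Call:
{"op": "apply_moves", "data": {
  "rows": [
    [[1,0,0,0,0,0,0],[2,0,0,0,0,0,0],[3,0,0,0,0,0,0],[3,0,0,0,0,0,0],[3,0,0,0,0,0,0]]
  ]
}}

```text
time: 19.15
ee_pos: [0.4753, -0.2012, 0.1159]
tcp_rot: [48.5, 89.8, -37.5]
wrist_force: [-5.9, 3.8, 14.6]
opening: 0.0
```

The button has bottomed out: 14.6 N at z = 0.116, against a rest top of about 0.122. I'll retreat upward.

Call:
{"op": "apply_moves", "data": {
  "rows": [
    [[-3,0,0,0,0,0,0],[-10,0,0,0,0,0,0],[-30,0,0,0,0,0,0],[-60,0,0,0,0,0,0],[-90,0,0,0,0,0,0],[-110,0,0,0,0,0,0],[-110,0,0,0,0,0,0],[-110,0,0,0,0,0,0]]
  ]
}}

```text
time: 19.95
ee_pos: [0.4753, -0.2012, 0.2257]
tcp_rot: [47.5, 89.8, -38.6]
wrist_force: [0.0, 0.3, -1.0]
opening: 0.0
```

```bash
python3 - <<'E'
from h import *
d=cams.camera('wrist'); save(d,'w10.png')
W=wcloud(d); X,Y,Z=W[...,0],W[...,1],W[...,2]; H,S,V=cv2.split(cv2.cvtColor(d['pixels'],cv2.COLOR_RGB2HSV))
m=(H>40)&(H<85)&(S>80)&(Z>.13)&(Z<.17)&(abs(X-.513)<.04)&(abs(Y+.092)<.04)
zt=np.percentile(Z[m],90); print('cap z',zt,rect(W[m&(Z>zt-.003)]))
m=(X>.44)&(X<.51)&(Y>-.23)&(Y<-.17)&(H>100)&(H<125)&(S>120)&(Z>.102)
print('btn z',np.percentile(Z[m],80))
d=cams.camera('side'); save(d,'s10.png'); W=cloud(d); Z=W[...,2];H,S,V=cv2.split(cv2.cvtColor(d['pixels'],cv2.COLOR_RGB2HSV))
m=(abs(W[...,0]-.475)<.04)&(abs(W[...,1]+.2)<.03)&(H>100)&(H<125)&(S>120)&(Z>.102); print('btn side',np.percentile(Z[m],80))
d=cams.camera('top'); W=cloud(d); X,Y,Z=W[...,0],W[...,1],W[...,2]
for y in (.238,.300):
    m=(X>.47)&(X<.56)&(abs(Y-y)<.025)&(Z>.085); print(m.sum(),rect(W[m]))
print(get_obs()['wrist_force'],get_obs()['qd'].round(2))
E
```

```text
cap z 0.15899537940147335 (array([512.1, -91.9]), array([21.9, 21.8]), 83.43)
btn z 0.12201151347657482
btn side 0.12252223015888004
174 (array([514.4, 239. ]), array([24.6, 25.5]), 0.95)
179 (array([512.9, 300.4]), array([24.3, 25.8]), 0.57)
[-0.0339842   0.13642158 -0.06017395] [ 0.04 -0.06  0.    0.19 -0.03  0.05]
```

View pics/s10.png

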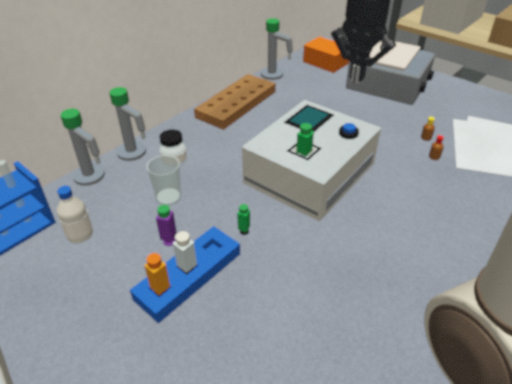

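```bash
python3 -c "
from h import *
print(bot.job_done())"
```

```text
the job is handed in; nothing more can be done
None
```

The green cell is seated in the photometer well, the read button has been pressed, and the job is handed in at about 20 s of the 67 s allowed. No verdict was reported.

**Seating the cell:** I felt the ball at about 20 mm depth and pushed past it at about 11 N. The cell was then drawn down, with the wrist force reversing to about -4 N, and landed on the stop about 33.5 mm below the mouth. I pressed it there with at most about 18 N and saw no slip in the grip.

**After letting go:** The cell's cap stayed at z = 0.159 and within about 1 mm of the well centre, so it did not lift or shift.

**Button:** With the fingers shut, I pressed the button until it bottomed out at about 15 N. Its top was back at 0.122 m afterwards.

**Rack and arm:** The amber and clear cells moved less than 1 mm. At hand-in the arm was clear of everything, with about 0.1 N at the wrist.

No check failed. The three cameras disagreed by 1 to 3 mm on positions, so I aimed by the wrist camera. The ball's position and the button's travel are inferred from forces and heights, as neither can be read directly.

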